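# Load the cutter set on the spindle arbor

### The job

Build up the grooving set on the upright spindle of the green arbor stand: the red cutter at the bottom, the brass spacer on it, then the blue cutter, then the guide ball bearing that will follow the ski template, and the black clamp collar on top, each fully down on the part below. Lower every part into place rather than letting it drop, because knife edges and bearing chip. The thin silver spacer is for another groove: leave it, the brush and the marking gauge where they lie.

Things in the scene. Friction and masses are not known exactly. Their poses are not given: they have to be found in the camera images.
- arbor: Fixed green stand, anywhere on a grey board (12 mm thick, top level, lying on the bench): round foot 66 mm across, waist 39 mm, bright ground shoulder 34 mm across with its top 40 mm above the board. From it rises a 17 mm steel spindle, 60 mm long (top 100 mm above the board), the last 6 mm tapering to 9 mm. Origin: centre of its underside, on the board; z up along the spindle.
- arbor_shoulder (a point): Centre of the shoulder's top face, on the spindle's axis, 40 mm above the board; z up. The first part's underside rests at this height. The parts have 1.75 mm of play on the spindle all round.
- red_cutter: Red grooving cutter head: disc of 57 mm diameter, 12 mm thick, four bright knives let in flush at the rim, black gullets. Round, lies flat on the board at any yaw, 20.5 mm through-bore. Origin: centre of its underside; z up along the bore.
- blue_cutter: Blue grooving cutter head, otherwise the same as the red one: 57 mm diameter, 12 mm thick. Round, lies flat on the board at any yaw, 20.5 mm through-bore. Origin: centre of its underside; z up along the bore.
- brass_spacer: Brass-yellow plain ring, the thick spacer: 38 mm diameter, 10 mm thick. Round, lies flat on the board at any yaw, 20.5 mm through-bore. Origin: centre of its underside; z up along the bore.
- bearing: Ball bearing: bright steel inner and outer rings with a black seal between them, 47 mm diameter, 12 mm thick. Round, lies flat on the board at any yaw, 20.5 mm through-bore. Origin: centre of its underside; z up along the bore.
- collar: Black (dark steel) clamp collar with a slit and two small bright screws, 38 mm diameter, 12 mm thick. Round, lies flat on the board at any yaw, 20.5 mm through-bore. Origin: centre of its underside; z up along the bore.
- thin_spacer: Pale silver (aluminium, near white) plain thin ring, 38 mm diameter, 6 mm thick: not used, stays where it is. Round, lies flat on the board at any yaw, 20.5 mm through-bore. Origin: centre of its underside; z up along the bore.
- brush: Flat paint brush with a brown wooden handle, 160 x 45 mm, 13 mm high, lying on the bench before the board: stays where it is. Origin: centre of its underside.
- gauge: Wooden marking gauge, 200 x 58 mm, 66 mm high, lying on the bench to the right of the board: stays where it is. Origin: centre of its underside.
Things that resemble listed ones, but are neither listed nor needed, are in the scene too. There is more than one size of the blue_cutter; the one meant has the size given above.

How it is judged:
By the outcome, as a careful person would: the job done as asked, in the order asked, and still so for the second after the job is handed in, with the robot touching nothing.
It also fails if it takes over 109 s, if anything falls off the work surface, if the arm or the gripper's body presses on something with over 40 N, if the wrist force passes 120 N, or if a joint passes its speed limit or range.

### The arm

A 6-joint arm with a two-finger parallel gripper is mounted at the origin on a cart in front of the work surface, level with it; the furniture and walls round the work are solid. World frame = base frame: x ahead of the robot, y to its left, z up, the work surface at z = 0. Lengths are in m, angles in rad, forces in N, time in s.
With the tool pointing down it reaches from about 0.425 to 0.925 m from the base axis. Payload 12.5 kg.
Tool frame: the origin (TCP) lies on the centre line of the jaws, within the pads' length; the fingertips stand 22 mm ahead of it and the grasp point (between the pads) lies 3 mm ahead of it; z points along the fingers, y is the line along which they close (so a half turn about z gives the same grasp; the last joint's range is limited). The gripper opens to 85 mm and grips with 20 to 120 N. Pads are 22 mm wide; open, the fingers measure 114 mm over their backs; the gripper's body (76 mm by 85 mm) begins 54 mm behind the grasp point. The pads swing forward as they close: fully open they stand 13 mm farther back than shut.
Start: joints at [1.148, 0.491, 1.559, -0, 1.092, -0.106], TCP at [0.195, 0.594, 0.253] pointing down, gripper open.
Joint ranges: [-3.1, 3.1], [-0.84, 2.19], [0.05, 2.79], [-1.13, 4.28], [0.06, 2.93], [-2.69, 2.69]. Speed limits (rad/s): [2.22, 2.22, 2.79, 3.14, 3.14, 3.14].

### API

Orientations are given as [roll, pitch, yaw] about the fixed x, y, z axes, in that order (R = Rz(yaw) Ry(pitch) Rx(roll)).
In Python, from rig import manip gives the robot as it stands.
- The arm moves only by the tool arm_command, never from a script. Its argument "moves" is a list of rows, each a list of 7 numbers: the closure, from 0 (fully open) to 1 (shut), then the shift along the tool's x, y, z in a scale on which 1.0 is 800 mm, then the turn, a rotation vector about the tool's x, y, z in fractions of the full range, 1 being 2 pi rad. In form: [[gripper, x, y, z, rx, ry, rz], ...]. A call has 1 to 20 rows; each row is the pose to reach, as a shift and turn from the pose commanded when the call began, along the tool's axes at that moment; what a row does not reach only later rows make up. A row lasts 1/12 s, in which the tool goes at most 41.7 mm and 7.16 degrees, less where a joint would pass 70% of its speed; a pose out of reach is approached as far as the arm can. A shift or turn number past 1, either way, is cut back to 1. A call with a gripper value outside its range is refused whole. The fingers move at their own pace and stop on an object; the grip force is fixed at half the most. Time passes only in rows, so rows that repeat a pose let the fingers close. It gives the time, the measured TCP pose, the force, the opening and the grip force at its end, in the units of the state.
- manip.sense(): the state, without advancing time (a new reading comes with each control period).
- manip.grab_frame(name): name is "scene" or "top" or "wrist"; returns the picture (384x512x3 uint8, blue, green, red); there is no depth.
- manip.camera_info(name): a dict with "fovy" (degrees; the focal length in pixels is half the picture's height over the tangent of half this angle, whatever the lens; pixels are square), "cx", "cy" (the principal point, pixels), "cam_to_world" (4x4, takes a point from camera to world coordinates); the wrist camera has in their place "mount" (4x4, takes a point from camera to tool coordinates, whose origin is the TCP and whose axes are the flange's). Camera axes: x right, y down, z forward; pixel columns grow to the right and rows downward; lengths in m; the calibration is good to about 2 mm. A picture is of the moment at which its call begins: read the wrist's pose just before it. camera_info takes no time and is no camera call.
- manip.finish_job(): hands the job in; it is judged then, once.
The state is a dict: "time": time; "joint_pos": joint angles; "joint_velocities": joint speeds; "joint_efforts": joint torques, N m; "tool_pos": TCP position; "ee_rot": TCP orientation; "contact_force": force on the tool from outside, world axes, zero at the start; "moment": the same for the moment, N m; "finger_gap": opening from 0.0 (shut) to 1.0 (fully open); "finger_force": force on a finger pad.
Only numpy, scipy, OpenCV 4.12 (cv2) and the standard library are available. Lean on these libraries where they do the work, as an engineer would, in place of code of your own. Each camera call takes 0.05 s, during which the arm holds its last target. There are 200 camera calls.

## Working session

There is one attempt and no reset: what is moved stays moved. The work goes in short steps, Python scripts to look and compute and a tool call to move; the robot and the scene stay as the last step left them, time stands still between calls to the robot, and variables do not carry over. Pictures are saved under pics/ and viewed, at most 14 in all, crops included, and the job is handed in when it is done.

Besides the shell and the picture viewer there is one more tool, called by a JSON object that holds its "api" and its "payload", one argument or row to a line. arm_command: Moves the arm, as the interface text tells. Its arguments: {"type":"object","properties":{"moves":{"type":"array"}},"required":["moves"]}

```bash
mkdir -p pics; python3 - <<'E'
from rig import manip
import cv2, json
s=manip.sense(); print({k:(v if not hasattr(v,'tolist') else v.tolist()) for k,v in s.items()})
for n in ("scene","top","wrist"):
    im=manip.grab_frame(n); cv2.imwrite(f"pics/{n}0.png",im); print(n,manip.camera_info(n))
a=cv2.imread("pics/top0.png"); cv2.imwrite("pics/top0b.png",cv2.resize(a,(800,600)))
E
```

```text
{'time': 0.0, 'joint_pos': [1.1484207516657192, 0.4915338616149648, 1.559480223663786, 1.161463008583983e-05, 1.0917249302733172, -0.10561303772753891], 'joint_velocities': [-0.0011965021897519534, -0.0017349707470870712, -0.0008373567743587576, -0.0018512466313628903, -0.0008129299245561018, 0.0008403173259308497], 'joint_efforts': [0.0017802075308281928, -61.84583902359009, -26.159530878067017, -3.389860125935229e-05, 0.003964149072999135, -2.4712168738005857e-05], 'tool_pos': [0.19457463549668197, 0.5937070118629049, 0.2527331016727321], 'ee_rot': [-3.140453764872467, -0.00013108935276551215, 2.824824681806812], 'contact_force': [-0.4109450011850495, -0.5901690367665494, -0.6263949543895295], 'moment': [-0.06259102112574283, -0.0024241027890370337, -0.010841376322261764], 'finger_force': 0.0, 'finger_gap': 0.9963235388216559}
scene {'fovy': 48.93775491063683, 'cx': 253.66373104210524, 'cy': 193.2244218871672, 'cam_to_world': array([[ 0.77464182, -0.42583574,  0.46754035,  0.01526431],
       [-0.63220966, -0.53960765,  0.55599867, -0.87461414],
       [ 0.01552424, -0.72628335, -0
[... 167 characters left out ...]
, 'cam_to_world': array([[-0.01188505, -0.99890451,  0.0452606 ,  0.36391529],
       [-0.99968728,  0.01087403, -0.02251871, -0.39846166],
       [ 0.02200188, -0.04551408, -0.99872138,  0.94838571],
       [ 0.        ,  0.        ,  0.        ,  1.        ]])}
wrist {'fovy': 68.91696390569933, 'cx': 256.15838598832295, 'cy': 191.81497163858268, 'mount': array([[-2.05584136e-04, -9.60961966e-01, -2.76680424e-01,
         6.88548371e-02],
       [ 9.99999972e-01, -2.30785646e-04,  5.85227458e-05,
        -8.67100451e-04],
       [-1.20092003e-04, -2.76680404e-01,  9.60961986e-01,
        -1.19758305e-01],
       [ 0.00000000e+00,  0.00000000e+00,  0.00000000e+00,
         1.00000000e+00]])}
```

View pics/top0b.png

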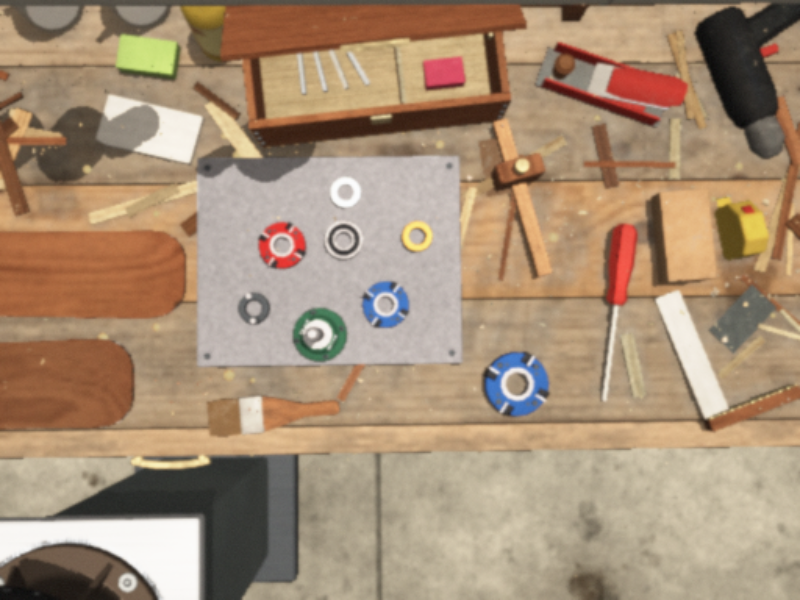

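View pics/scene0.png

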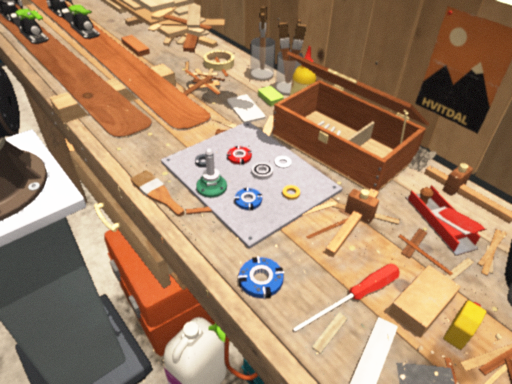

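```bash
cat > h.py <<'E'
import numpy as np, cv2
from scipy.spatial.transform import Rotation as R
from rig import manip
S=0.5e-3
def cam(name,s=None):
    c=manip.camera_info(name)
    f=192/np.tan(np.radians(c["fovy"]/2)); K=np.array([[f,0,c["cx"]],[0,f,c["cy"]],[0,0,1]])
    if name=="wrist":
        T=np.eye(4); T[:3,:3]=R.from_euler("xyz",s["ee_rot"]).as_matrix(); T[:3,3]=s["tool_pos"]
        T=T@c["mount"]
    else: T=c["cam_to_world"]
    return K,np.linalg.inv(T)
def rect(im,K,W,z,xy,h=0.05):
    # metric patch: column -> world x, row -> world y, S per pixel
    n=int(2*h/S)
    A=np.array([[S,0,xy[0]-h],[0,S,xy[1]-h],[0,0,z],[0,0,1]])
    return cv2.warpPerspective(im,K@W[:3]@A,(n,n),flags=cv2.INTER_LINEAR|cv2.WARP_INVERSE_MAP)
def fit(im,K,W,z,xy,radii,search=0.012,h=0.05):
    p=cv2.GaussianBlur(rect(im,K,W,z,xy,h),(0,0),1.5).astype(np.float32)
    gx=cv2.Sobel(p,cv2.CV_32F,1,0); gy=cv2.Sobel(p,cv2.CV_32F,0,1)
    t=np.linspace(0,2*np.pi,120,endpoint=False); best=(-1,)
    m=int(search/S); n=p.shape[0]/2
    for dx in np.arange(-m,m+1):
        for dy in np.arange(-m,m+1):
            sc=0
            for r in radii:
                u=(n+dx+r/S*np.cos(t)).astype(np.float32)[None]; v=(n+dy+r/S*np.sin(t)).astype(np.float32)[None]
                a=cv2.remap(gx,u,v,1)[0]; b=cv2.remap(gy,u,v,1)[0]
                sc+=np.abs((a*np.cos(t)[:,None]+b*np.sin(t)[:,None]).mean(0)).sum()
            if sc>best[0]: best=(sc,dx,dy)
    return np.array([xy[0]+best[1]*S,xy[1]+best[2]*S]),best[0]
def pix(K,W,uv,z):
    Ri=W[:3,:3].T; o=-Ri@W[:3,3]; d=Ri@np.linalg.inv(K)@np.array([*uv,1.]); return (o+d*(z-o[2])/d[2])[:2]
PARTS=dict(red=(.024,.0285),blue=(.024,.0285),brass=(.022,.019),bearing=(.024,.0235),collar=(.024,.019),thin=(.018,.019),shoulder=(.052,.017))
E
python3 - <<'E'
from h import *
im=cv2.imread("pics/top0.png"); K,W=cam("top")
g=dict(red=(282,245),blue=(386,304),brass=(417,236),bearing=(343,240),collar=(254,308),thin=(345,192),shoulder=(318,335))
mos=[]
for k,uv in g.items():
    z,r=PARTS[k]; xy=pix(K,W,np.array(uv)/1.5625,z)
    q,s=fit(im,K,W,z,xy,[r] if k=="shoulder" else [r,.01025]); print(k,xy.round(4),q.round(4),round(s))
    m=rect(im,K,W,z,q); cv2.circle(m,(100,100),int(r/S),(255,0,255),1); cv2.circle(m,(100,100),20,(255,0,255),1); mos.append(m)
print("big blue",pix(K,W,np.array((516,384))/1.5625,.012), "spindletop",pix(K,W,np.array((312,336))/1.5625,.112))
for n,z in (((198,155),.012),((460,155),.012),((198,365),.012),((460,365),.012),): print(pix(K,W,np.array(n)/1.5625,z).round(3))
mos.append(mos[0]*0); cv2.imwrite("pics/mos0.png",np.vstack([np.hstack(mos[:4]),np.hstack(mos[4:])]))
E
```

```text
red [ 0.4789 -0.2678] [ 0.4799 -0.2668] 376
blue [ 0.4058 -0.3933] [ 0.4063 -0.3923] 345
brass [ 0.4886 -0.4321] [ 0.4896 -0.4316] 314
bearing [ 0.4843 -0.3419] [ 0.4813 -0.3404] 336
collar [ 0.4026 -0.2338] [ 0.4026 -0.2333] 340
thin [ 0.5443 -0.3444] [ 0.5453 -0.3444] 361
shoulder [ 0.369  -0.3134] [ 0.371  -0.3119] 327
big blue [ 0.30618934 -0.55185421] spindletop [ 0.36761148 -0.31254467]
[ 0.593 -0.163]
[ 0.591 -0.487]
[ 0.334 -0.163]
[ 0.33  -0.483]
```

View pics/mos0.png

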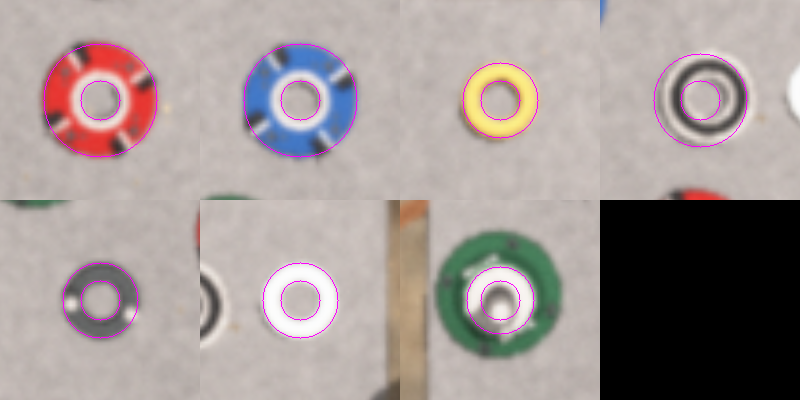

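The fits in the mosaic lie on every part except the bearing, where the circle is about 7 px left of the true ring, so I take it at (0.484, -0.3415). The 57 mm blue cutter is the one on the board; the big one on the bench is the decoy.

```bash
cat >> h.py <<'E'
def go(*targets,yaw=np.pi/4):
    s=manip.sense(); R0=R.from_euler("xyz",s["ee_rot"]); rv=(R0.inv()*R.from_euler("xyz",[np.pi,0,yaw])).as_rotvec()
    print("t",round(s["time"],2),"pos",np.round(s["tool_pos"],4),"F",np.round(s["contact_force"],1),"gap",round(s["finger_gap"],3),"turn",rv.round(4))
    for t in targets: print(np.round(R0.inv().apply(np.array(t)-s["tool_pos"])*1e3,1))
E
python3 -c "
from h import *
go((.5,.3,.25),(.48,-.267,.15))"
```

```text
t 0.15 pos [0.1946 0.5938 0.2529] F [-0.   0.2  0.6] gap 1.004 turn [-6.0000e-04  8.0000e-04  2.0394e+00]
[-381.7 -184.     3. ]
[-539.3 -728.9  103.4]
```

Careful with the scale: shifts go in shares of 800 mm and turns go in shares of 2 pi rad. That gives: -729 mm is -0.9113, -539 mm is -0.6738, 2.04 rad is 0.3247.

{"api": "arm_command", "payload": {
  "moves": [
    [0,-0.4775,-0.23,0,0,0,0.3247],
    [0,-0.4775,-0.23,0,0,0,0.3247],
    [0,-0.4775,-0.23,0,0,0,0.3247],
    [0,-0.4775,-0.23,0,0,0,0.3247],
    [0,-0.4775,-0.23,0,0,0,0.3247],
    [0,-0.4775,-0.23,0,0,0,0.3247],
    [0,-0.4775,-0.23,0,0,0,0.3247],
    [0,-0.4775,-0.23,0,0,0,0.3247],
    [0,-0.4775,-0.23,0,0,0,0.3247],
    [0,-0.4775,-0.23,0,0,0,0.3247],
    [0,-0.6738,-0.9113,0.05,0,0,0.3247],
    [0,-0.6738,-0.9113,0.05,0,0,0.3247],
    [0,-0.6738,-0.9113,0.05,0,0,0.3247],
    [0,-0.6738,-0.9113,0.05,0,0,0.3247],
    [0,-0.6738,-0.9113,0.05,0,0,0.3247],
    [0,-0.6738,-0.9113,0.05,0,0,0.3247],
    [0,-0.6738,-0.9113,0.05,0,0,0.3247],
    [0,-0.6738,-0.9113,0.05,0,0,0.3247],
    [0,-0.6738,-0.9113,0.05,0,0,0.3247],
    [0,-0.6738,-0.9113,0.05,0,0,0.3247]
  ]
}}

```text
time: 1.82
tool_pos: [0.4834, -0.1123, 0.2241]
ee_rot: [3.142, -0.0, 0.785]
contact_force: [2.0, 0.2, -0.1]
finger_gap: 1.001
finger_force: 0.0
```

```bash
python3 -c "
from h import *
go((.48,-.267,.15))"
```

```text
t 1.82 pos [ 0.4834 -0.1123  0.2241] F [ 2.   0.2 -0.1] gap 1.001 turn [ 0.     -0.0001 -0.0006]
[-111.7  107.    74.1]
```

Scaled: -112 mm is -0.14, 107 mm is 0.1338.

{"api": "arm_command", "payload": {
  "moves": [
    [0,-0.14,0.1338,0.0925,0,0,0],
    [0,-0.14,0.1338,0.0925,0,0,0],
    [0,-0.14,0.1338,0.0925,0,0,0],
    [0,-0.14,0.1338,0.0925,0,0,0],
    [0,-0.14,0.1338,0.0925,0,0,0],
    [0,-0.14,0.1338,0.0925,0,0,0],
    [0,-0.14,0.1338,0.0925,0,0,0]
  ]
}}

```text
time: 2.4
tool_pos: [0.4801, -0.265, 0.15]
ee_rot: [-3.141, -0.0, 0.784]
contact_force: [-0.2, -0.3, 1.5]
finger_gap: 1.002
finger_force: 0.0
```

```bash
cat >> h.py <<'E'
def look(names,guess,out):
    s=manip.sense(); im=manip.grab_frame("wrist"); K,W=cam("wrist",s); mos=[]
    for k in names:
        z,r=PARTS[k]; rr=[.017] if k=="shoulder" else [r,.01025]
        if k=="bearing": rr=[r]
        q,sc=fit(im,K,W,z,guess[k],rr,.008); print(k,q.round(4),round(sc))
        m=rect(im,K,W,z,q); [cv2.circle(m,(100,100),int(a/S),(255,0,255),1) for a in rr]; mos.append(m)
    if out: cv2.imwrite(out,np.vstack([cv2.resize(im,None,fx=1,fy=1),np.hstack([np.hstack(mos),np.zeros((200,512-200*len(mos),3),np.uint8)])]))
G=dict(red=(.480,-.267),blue=(.4063,-.3923),brass=(.4896,-.4316),bearing=(.484,-.3415),collar=(.4026,-.2333),thin=(.5453,-.3444),shoulder=(.371,-.312))
E
python3 -c "
from h import *
go((.48,-.267,.15)); look(['red','bearing'],G,'pics/w1.png')"
```

```text
t 2.4 pos [ 0.4801 -0.265   0.15  ] F [-0.2 -0.3  1.5] gap 1.002 turn [-0.001  -0.     -0.0015]
[-1.5  1.4  0. ]
red [ 0.484 -0.266] 494
bearing [ 0.489  -0.3415] 296
```

View pics/w1.png

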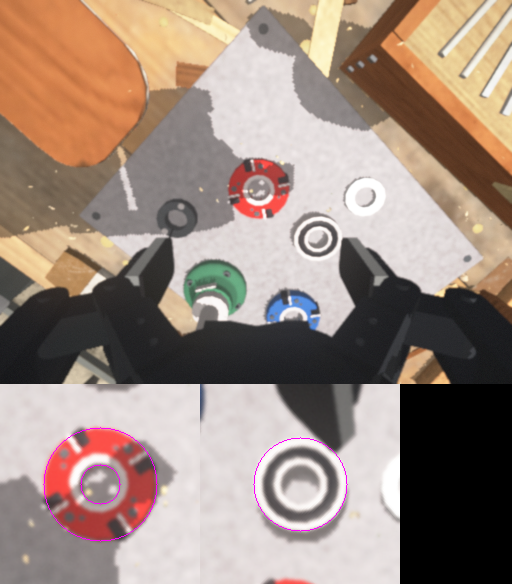

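The wrist view shows the red cutter at (259,188), with the bearing at (317,237). Wrist fits differ from the top camera by about 4 mm in x, so I'll recheck from close up.

Scaled: 80 mm is 0.1, 40 mm is 0.05.

{"api": "arm_command", "payload": {
  "moves": [
    [0,0,0.0038,0.05,0,0,0],
    [0,0,0.0038,0.1,0,0,0],
    [0,0,0.0038,0.1,0,0,0],
    [0,0,0.0038,0.1,0,0,0],
    [0,0,0.0038,0.1,0,0,0],
    [0,0,0.0038,0.1,0,0,0]
  ]
}}

```text
time: 2.95
tool_pos: [0.4834, -0.2674, 0.0727]
ee_rot: [3.138, -0.001, 0.786]
contact_force: [-0.1, -0.6, 0.1]
finger_gap: 1.002
finger_force: 0.0
```

```bash
python3 -c "
from h import *
go((.484,-.266,.045),(.48,-.267,.045)); look(['red'],G,'pics/w2.png')"
```

```text
t 2.95 pos [ 0.4834 -0.2674  0.0727] F [-0.1 -0.6  0.1] gap 1.002 turn [ 0.0035 -0.0007  0.0002]
[ 1.3 -0.7 27.7]
[-2.2 -2.8 27.7]
red [ 0.484 -0.266] 459
```

View pics/w2.png

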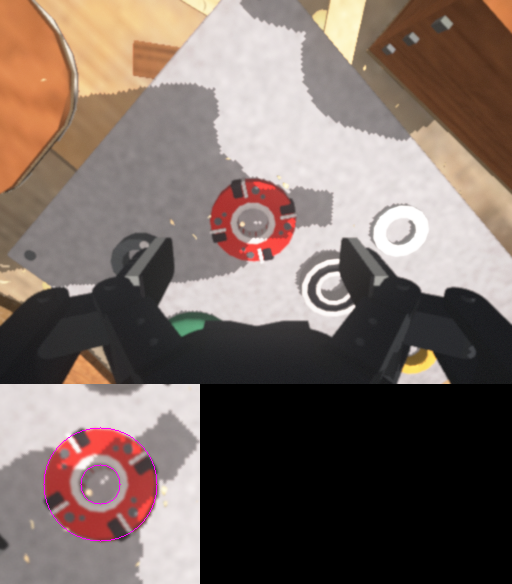

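The close view agrees: red centre at (253,221), giving the same (0.484, -0.266). I trust the wrist camera and will descend and grip.

Scaled: 42 mm is 0.0525, 1.3 mm is 0.0016.

{"api": "arm_command", "payload": {
  "moves": [
    [0,0.0016,-0.0009,0.025,0,0,0],
    [0,0.0016,-0.0009,0.0425,0,0,0],
    [0,0.0016,-0.0009,0.05,0,0,0],
    [0,0.0016,-0.0009,0.0525,0,0,0],
    [0,0.0016,-0.0009,0.0525,0,0,0],
    [1,0.0016,-0.0009,0.0525,0,0,0],
    [1,0.0016,-0.0009,0.0525,0,0,0],
    [1,0.0016,-0.0009,0.0525,0,0,0],
    [1,0.0016,-0.0009,0.0525,0,0,0],
    [1,0.0016,-0.0009,0.0525,0,0,0],
    [1,0.0016,-0.0009,0.0525,0,0,0],
    [1,0.0016,-0.0009,0.0525,0,0,0],
    [1,0.0016,-0.0009,0.0525,0,0,0]
  ]
}}

```text
time: 4.08
tool_pos: [0.4839, -0.2667, 0.0303]
ee_rot: [3.138, -0.001, 0.785]
contact_force: [-0.2, 0.0, 18.2]
finger_gap: 0.636
finger_force: 71.1
```

```bash
python3 -c "
from h import *
go((.484,-.266,.165)); look(['red'],G,'pics/w3.png')"
```

```text
t 4.08 pos [ 0.4839 -0.2667  0.0303] F [-0.2  0.  18.2] gap 0.636 turn [ 0.0038 -0.0007 -0.0007]
[ 7.000e-01  1.000e-01 -1.347e+02]
red [ 0.4855 -0.2675] 388
```

View pics/w3.png

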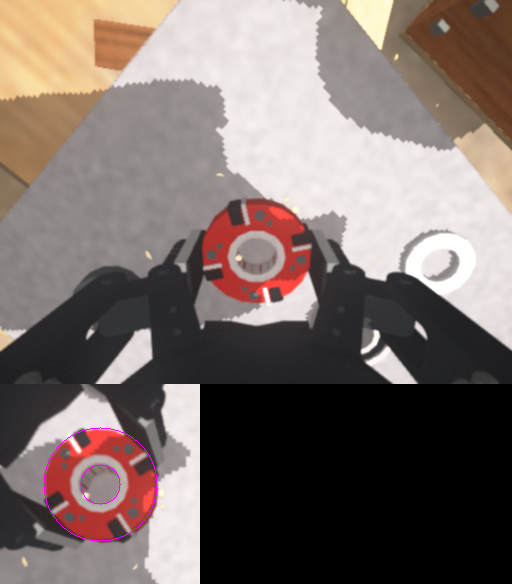

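Red is held, with its bore at (256,254); the 18 N upward force is the fingertips pressing on the board as they swing forward, so I'll take the next parts about 1.5 mm higher. Now I lift and look at the arbor.

Scaled: -168 mm is -0.21, -140 mm is -0.175.

{"api": "arm_command", "payload": {
  "moves": [
    [1,0,0,-0.0188,0,0,0],
    [1,0,0,-0.0625,0,0,0],
    [1,0,0,-0.1125,0,0,0],
    [1,0,0,-0.1563,0,0,0],
    [1,0,0,-0.175,0,0,0],
    [1,-0.0525,-0.015,-0.175,0,0,0],
    [1,-0.105,-0.03,-0.175,0,0,0],
    [1,-0.1575,-0.045,-0.175,0,0,0],
    [1,-0.21,-0.06,-0.175,0,0,0],
    [1,-0.21,-0.06,-0.175,0,0,0],
    [1,-0.21,-0.06,-0.175,0,0,0],
    [1,-0.21,-0.06,-0.175,0,0,0],
    [1,-0.21,-0.06,-0.175,0,0,0]
  ]
}}

```text
time: 5.22
tool_pos: [0.3308, -0.3503, 0.1684]
ee_rot: [3.141, -0.0, 0.785]
contact_force: [0.1, 0.8, -1.4]
finger_gap: 0.632
finger_force: 65.5
```

```bash
cat >> h.py <<'E'
PARTS['held']=(None,.0285)
def arbor(out,guess=(.373,-.312)):
    s=manip.sense(); im=manip.grab_frame("wrist"); K,W=cam("wrist",s); mos=[]
    for n,z,r in (("shoulder",.052,.017),("spindle106",.106,.0085),("tip",.112,.0045),("foot",.02,.033)):
        q,sc=fit(im,K,W,z,guess,[r],.008); print(n,q.round(4),round(sc))
        m=rect(im,K,W,z,q,.032); cv2.circle(m,(64,64),int(r/S),(255,0,255),1); mos.append(m)
    cv2.imwrite(out,np.vstack([im,np.hstack(mos)]))
E
python3 -c "
from h import *
go((.371,-.312,.165)); arbor('pics/w4.png')"
```

```text
t 5.22 pos [ 0.3308 -0.3503  0.1684] F [ 0.1  0.8 -1.4] gap 0.632 turn [ 0.0004 -0.0001 -0.0001]
[55.5  1.3  3.4]
shoulder [ 0.3735 -0.3125] 402
spindle106 [ 0.3735 -0.311 ] 219
tip [ 0.3735 -0.312 ] 265
foot [ 0.3735 -0.312 ] 253
```

View pics/w4.png

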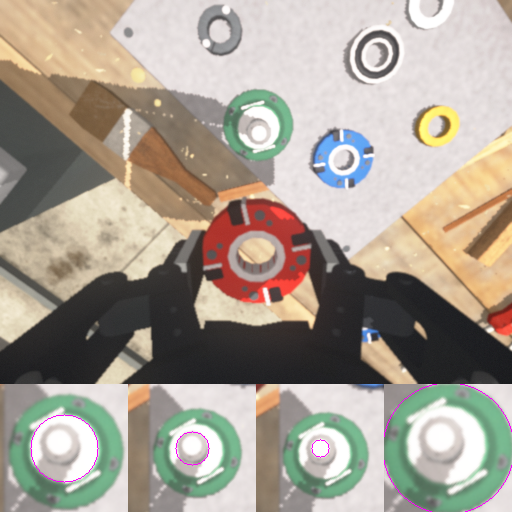

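The arbor is at (258,125) in the picture, and shoulder, spindle and tip fits all agree on (0.3735, -0.312). With the held part's measured offset, the TCP goes to (0.3719, -0.3112).

```bash
python3 -c "
from h import *
look(['red'],{'red':(.3324,-.3511)},None) if 0 else None
go((.3719,-.3112,.14),(.3719,-.3112,.115))"
```

```text
t 5.27 pos [ 0.331  -0.3501  0.1683] F [-0.7 -0.4 -2.1] gap 0.633 turn [ 0.0002 -0.0002  0.0007]
[56.4  1.4 28.3]
[56.4  1.4 53.3]
```

Scaled: 56.4 mm is 0.0705, 1.4 mm is 0.0018.

{"api": "arm_command", "payload": {
  "moves": [
    [1,0.0375,0.0018,0,0,0,0],
    [1,0.0705,0.0018,0.0125,0,0,0],
    [1,0.0705,0.0018,0.035,0,0,0],
    [1,0.0705,0.0018,0.035,0,0,0],
    [1,0.0705,0.0018,0.035,0,0,0],
    [1,0.0705,0.0018,0.0425,0,0,0],
    [1,0.0705,0.0018,0.05,0,0,0],
    [1,0.0705,0.0018,0.0563,0,0,0],
    [1,0.0705,0.0018,0.0625,0,0,0],
    [1,0.0705,0.0018,0.065,0,0,0],
    [1,0.0705,0.0018,0.065,0,0,0]
  ]
}}

```text
time: 6.18
tool_pos: [0.3711, -0.3118, 0.1158]
ee_rot: [-3.141, -0.0, 0.784]
contact_force: [3.8, 1.8, -5.0]
finger_gap: 0.637
finger_force: 65.3
```

```bash
python3 -c "
from h import *
go((.3719,-.3112,.0715),(.3719,-.3112,.0703))
im=manip.grab_frame('wrist'); cv2.imwrite('pics/w5.png',im[150:330,150:370].repeat(2,0).repeat(2,1))"
```

```text
t 6.18 pos [ 0.3711 -0.3118  0.1158] F [ 3.8  1.8 -5. ] gap 0.637 turn [-0.0002 -0.0004 -0.0011]
[ 1.   0.1 44.3]
[ 1.   0.1 45.5]
```

View pics/w5.png

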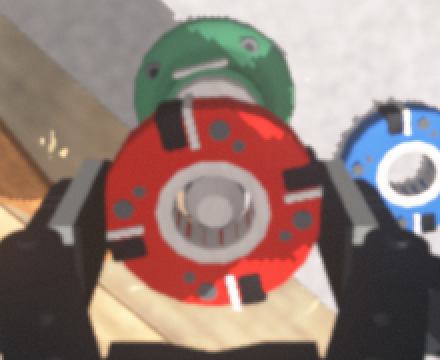

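The spindle tip is centred in the bore at about (212,205), so I continue down and nudge x by +1 mm as planned.

Scaled: 44 mm is 0.055, 43 mm is 0.0538.

{"api": "arm_command", "payload": {
  "moves": [
    [1,0.0013,0,0.0063,0,0,0],
    [1,0.0013,0,0.0125,0,0,0],
    [1,0.0013,0,0.02,0,0,0],
    [1,0.0013,0,0.0275,0,0,0],
    [1,0.0013,0,0.035,0,0,0],
    [1,0.0013,0,0.0425,0,0,0],
    [1,0.0013,0,0.0475,0,0,0],
    [1,0.0013,0,0.0513,0,0,0],
    [1,0.0013,0,0.0538,0,0,0],
    [1,0.0013,0,0.055,0,0,0],
    [1,0.0013,0,0.055,0,0,0]
  ]
}}

```text
time: 7.15
tool_pos: [0.3717, -0.3111, 0.0721]
ee_rot: [-3.141, -0.0, 0.785]
contact_force: [-0.4, 0.1, -2.6]
finger_gap: 0.631
finger_force: 65.5
```

```bash
python3 -c "
from h import *
go((.3719,-.3112,.0703))"
```

```text
t 7.15 pos [ 0.3717 -0.3111  0.0721] F [-0.4  0.1 -2.6] gap 0.631 turn [-0.0001 -0.0001 -0.0006]
[0.1 0.2 1.8]
```

Scaled: 1.8 mm is 0.0023, 1.2 mm is 0.0015.

{"api": "arm_command", "payload": {
  "moves": [
    [1,0,0,0.0008,0,0,0],
    [1,0,0,0.0015,0,0,0],
    [1,0,0,0.0023,0,0,0],
    [1,0,0,0.0023,0,0,0],
    [1,0,0,0.0023,0,0,0]
  ]
}}

```text
time: 7.57
tool_pos: [0.3717, -0.3111, 0.0705]
ee_rot: [3.142, -0.0, 0.785]
contact_force: [-0.2, -0.7, -2.3]
finger_gap: 0.63
finger_force: 65.5
```

Scaled: 1.5 mm is 0.0019, 1 mm is 0.0013.

{"api": "arm_command", "payload": {
  "moves": [
    [1,0,0,0.0006,0,0,0],
    [1,0,0,0.0013,0,0,0],
    [1,0,0,0.0019,0,0,0],
    [1,0,0,0.0019,0,0,0]
  ]
}}

```text
time: 7.9
tool_pos: [0.3717, -0.3111, 0.07]
ee_rot: [3.141, 0.0, 0.785]
contact_force: [-3.3, 3.0, 17.5]
finger_gap: 0.632
finger_force: 67.3
```

Red is seated: 17 N of contact at the expected height. I release it and move over the brass ring.

{"api": "arm_command", "payload": {
  "moves": [
    [0,0,0,-0.0006,0,0,0],
    [0,0,0,-0.0006,0,0,0],
    [0,0,0,-0.0006,0,0,0],
    [0,0,0,-0.0006,0,0,0],
    [0,0,0,-0.0006,0,0,0],
    [0,0,0,-0.025,0,0,0],
    [0,0,0,-0.075,0,0,0],
    [0,0,0,-0.1125,0,0,0],
    [0,0,0.05,-0.1125,0,0,0],
    [0,0.0013,0.1,-0.1125,0,0,0],
    [0,0.0013,0.15,-0.1,0,0,0],
    [0,0.0013,0.2,-0.0625,0,0,0],
    [0,0.0013,0.2138,-0.0125,0,0,0],
    [0,0.0013,0.2138,0,0,0,0],
    [0,0.0013,0.2138,0,0,0,0],
    [0,0.0013,0.2138,0,0,0,0],
    [0,0.0013,0.2138,0,0,0,0]
  ]
}}

```text
time: 9.32
tool_pos: [0.4933, -0.4314, 0.0702]
ee_rot: [3.141, -0.0, 0.785]
contact_force: [0.0, -0.1, 0.4]
finger_gap: 1.0
finger_force: 0.0
```

```bash
cat >> h.py <<'E'
def off(name,out=None,z=None,rr=None,guess=None):
    """measured offset of a part from the TCP, tool axes, mm"""
    s=manip.sense(); im=manip.grab_frame("wrist"); K,W=cam("wrist",s); R0=R.from_euler("xyz",s["ee_rot"])
    zz,r=PARTS[name]; z=zz if z is None else z; rr=rr or [r,.01025]
    q,sc=fit(im,K,W,z,s["tool_pos"][:2] if guess is None else guess,rr,.010)
    d=R0.inv().apply(np.array([*q,z])-s["tool_pos"])*1e3
    print(name,q.round(4),round(sc),"tool offset mm",d.round(1),"t",round(s["time"],2),"pos",np.round(s["tool_pos"],4),"F",np.round(s["contact_force"],1))
    if out:
        m=rect(im,K,W,z,q); [cv2.circle(m,(100,100),int(a/S),(255,0,255),1) for a in rr]; cv2.imwrite(out,np.hstack([im[184:],m[:,:]][:2]) if 0 else np.hstack([im[100:300],m]))
E
python3 -c "
from h import *
off('brass','pics/w6.png',guess=(.4935,-.431))
im=manip.grab_frame('top'); K,W=cam('top'); q=fit(im,K,W,.064,(.371,-.312),[.0285],.012); print('red now (top, at z .064)',q)"
```

```text
brass [ 0.4935 -0.431 ] 300 tool offset mm [ 0.4 -0.2 48.2] t 9.32 pos [ 0.4933 -0.4314  0.0702] F [ 0.  -0.1  0.4]
red now (top, at z .064) (array([ 0.359, -0.324]), np.float64(10.244033579860906))
```

View pics/w6.png

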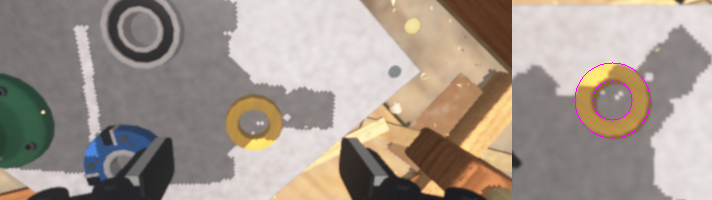

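The brass ring fits well, at (255,122) in the crop. I grip it, correcting the 1.7 mm wrist y bias.

{"api": "arm_command", "payload": {
  "moves": [
    [0,0.0005,-0.0024,0.0225,0,0,0],
    [0,0.0005,-0.0024,0.0375,0,0,0],
    [0,0.0005,-0.0024,0.0438,0,0,0],
    [0,0.0005,-0.0024,0.045,0,0,0],
    [0,0.0005,-0.0024,0.045,0,0,0],
    [1,0.0005,-0.0024,0.045,0,0,0],
    [1,0.0005,-0.0024,0.045,0,0,0],
    [1,0.0005,-0.0024,0.045,0,0,0],
    [1,0.0005,-0.0024,0.045,0,0,0],
    [1,0.0005,-0.0024,0.045,0,0,0],
    [1,0.0005,-0.0024,0.045,0,0,0],
    [1,0.0005,-0.0024,0.045,0,0,0],
    [1,0.0005,-0.0024,0.045,0,0,0],
    [1,0.0005,-0.0024,0.045,0,0,0]
  ]
}}

```text
time: 10.58
tool_pos: [0.4924, -0.4299, 0.0339]
ee_rot: [3.141, -0.0, 0.785]
contact_force: [-1.1, 1.3, 7.1]
finger_gap: 0.409
finger_force: 59.0
```

```bash
python3 -c "
from h import *
off('brass','pics/w7.png'); go((.3735,-.312,.16))"
```

```text
brass [ 0.4934 -0.4314] 311 tool offset mm [-0.4  1.8 11.9] t 10.58 pos [ 0.4924 -0.4299  0.0339] F [-1.1  1.3  7.1]
t 10.63 pos [ 0.4924 -0.4299  0.0339] F [-1.6  1.3  7.2] gap 0.41 turn [ 0.001  -0.0001 -0.0007]
[  -0.8 -167.3 -126.3]
```

View pics/w7.png

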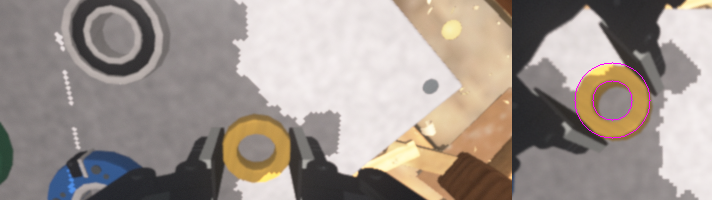

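Scaled: -169.3 mm is -0.2116, -125 mm is -0.1563.

{"api": "arm_command", "payload": {
  "moves": [
    [1,0,0,-0.0188,0,0,0],
    [1,0,0,-0.0625,0,0,0],
    [1,0,0,-0.1125,0,0,0],
    [1,0,0,-0.1563,0,0,0],
    [1,0,-0.05,-0.1563,0,0,0],
    [1,0,-0.1,-0.1563,0,0,0],
    [1,0,-0.15,-0.1563,0,0,0],
    [1,-0.0004,-0.1938,-0.1563,0,0,0],
    [1,-0.0004,-0.2116,-0.1525,0,0,0],
    [1,-0.0004,-0.2116,-0.14,0,0,0],
    [1,-0.0004,-0.2116,-0.14,0,0,0],
    [1,-0.0004,-0.2116,-0.14,0,0,0],
    [1,-0.0004,-0.2116,-0.1325,0,0,0],
    [1,-0.0004,-0.2116,-0.125,0,0,0],
    [1,-0.0004,-0.2116,-0.1188,0,0,0],
    [1,-0.0004,-0.2116,-0.115,0,0,0],
    [1,-0.0004,-0.2116,-0.115,0,0,0],
    [1,-0.0004,-0.2116,-0.115,0,0,0]
  ]
}}

```text
time: 12.13
tool_pos: [0.3723, -0.3102, 0.1246]
ee_rot: [-3.141, -0.0, 0.785]
contact_force: [-0.2, 0.6, -0.6]
finger_gap: 0.412
finger_force: 60.2
```

```bash
python3 -c "
from h import *
go((.3725,-.3104,.0859))"
```

```text
t 12.13 pos [ 0.3723 -0.3102  0.1246] F [-0.2  0.6 -0.6] gap 0.412 turn [-0.0007 -0.0001 -0.0006]
[-0.   0.3 38.7]
```

{"api": "arm_command", "payload": {
  "moves": [
    [1,0,0,0.0075,0,0,0],
    [1,0,0,0.015,0,0,0],
    [1,0,0,0.0225,0,0,0],
    [1,0,0,0.03,0,0,0],
    [1,0,0,0.0375,0,0,0],
    [1,0,0,0.0425,0,0,0],
    [1,0,0,0.045,0,0,0],
    [1,0,0,0.0463,0,0,0],
    [1,0,0,0.0469,0,0,0],
    [1,0,0,0.0475,0,0,0],
    [1,0,0,0.0481,0,0,0],
    [1,0,0,0.0481,0,0,0],
    [1,0,0,0.0481,0,0,0]
  ]
}}

```text
time: 13.22
tool_pos: [0.3724, -0.3102, 0.0865]
ee_rot: [3.141, -0.0, 0.785]
contact_force: [0.7, -0.0, -0.7]
finger_gap: 0.405
finger_force: 60.2
```

Scaled: 1.3 mm is 0.0016, 1 mm is 0.0013.

{"api": "arm_command", "payload": {
  "moves": [
    [1,0,0,0.0006,0,0,0],
    [1,0,0,0.0013,0,0,0],
    [1,0,0,0.0016,0,0,0],
    [1,0,0,0.0016,0,0,0]
  ]
}}

```text
time: 13.55
tool_pos: [0.3724, -0.3102, 0.0858]
ee_rot: [3.141, -0.0, 0.785]
contact_force: [-2.4, 2.5, 11.1]
finger_gap: 0.409
finger_force: 61.3
```

Brass is seated with 11 N. I release it and move over the blue cutter, fingers slightly narrower to stay clear of the stack.

Scaled: 83 mm is 0.1038, 80 mm is 0.1.

{"api": "arm_command", "payload": {
  "moves": [
    [0,0,0,-0.0006,0,0,0],
    [0,0,0,-0.0006,0,0,0],
    [0,0,0,-0.0006,0,0,0],
    [0,0,0,-0.0006,0,0,0],
    [0,0,0,-0.0006,0,0,0],
    [0.15,0,0,-0.025,0,0,0],
    [0.15,0,0,-0.0688,0,0,0],
    [0.15,0,0,-0.0938,0,0,0],
    [0.15,-0.0188,0.05,-0.0938,0,0,0],
    [0.15,-0.0388,0.1,-0.0938,0,0,0],
    [0.15,-0.0388,0.1038,-0.0688,0,0,0],
    [0.15,-0.0388,0.1038,-0.025,0,0,0],
    [0.15,-0.0388,0.1038,0.0175,0,0,0],
    [0.15,-0.0388,0.1038,0.0175,0,0,0],
    [0.15,-0.0388,0.1038,0.0175,0,0,0],
    [0.15,-0.0388,0.1038,0.0175,0,0,0]
  ]
}}

```text
time: 14.88
tool_pos: [0.4094, -0.3912, 0.0724]
ee_rot: [3.141, 0.0, 0.785]
contact_force: [-0.5, -0.5, -0.0]
finger_gap: 0.849
finger_force: 0.0
```

```bash
python3 -c "
from h import *
off('blue','pics/w8.png',guess=(.4105,-.392)); go()"
```

```text
blue [ 0.41   -0.3915] 476 tool offset mm [ 0.2  0.6 48.4] t 14.88 pos [ 0.4094 -0.3912  0.0724] F [-0.5 -0.5 -0. ]
t 14.93 pos [ 0.4096 -0.3913  0.073 ] F [0.5 0.3 0.4] gap 0.849 turn [ 0.0023  0.0001 -0.0004]
```

View pics/w8.png

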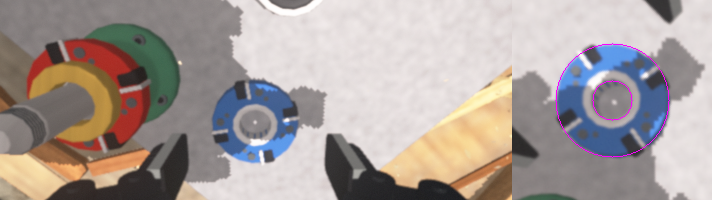

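The picture shows red and brass seated on the arbor at left and the blue fit good at (255,122). I grip blue.

Scaled: 40.3 mm is 0.0504, -1.1 mm is -0.0014.

{"api": "arm_command", "payload": {
  "moves": [
    [0.15,0.0003,-0.0014,0.025,0,0,0],
    [0.15,0.0003,-0.0014,0.0425,0,0,0],
    [0.15,0.0003,-0.0014,0.0488,0,0,0],
    [0.15,0.0003,-0.0014,0.0504,0,0,0],
    [0.15,0.0003,-0.0014,0.0504,0,0,0],
    [1,0.0003,-0.0014,0.0504,0,0,0],
    [1,0.0003,-0.0014,0.0504,0,0,0],
    [1,0.0003,-0.0014,0.0504,0,0,0],
    [1,0.0003,-0.0014,0.0504,0,0,0],
    [1,0.0003,-0.0014,0.0504,0,0,0],
    [1,0.0003,-0.0014,0.0504,0,0,0],
    [1,0.0003,-0.0014,0.0504,0,0,0],
    [1,0.0003,-0.0014,0.0504,0,0,0]
  ]
}}

```text
time: 16.02
tool_pos: [0.4089, -0.3904, 0.0331]
ee_rot: [3.139, 0.0, 0.785]
contact_force: [-2.8, 3.4, 15.7]
finger_gap: 0.637
finger_force: 59.8
```

```bash
cat >> h.py <<'E'
def tgt(dx,dy,*zs):
    a=np.array([.3735,-.312])-1e-3*(dx*np.array([.7071,.7071])+dy*np.array([.7071,-.7071])); go(*[(*a,z) for z in zs]); print(a.round(4))
E
python3 -c "
from h import *
off('blue'); tgt(0,0,.16)"
```

```text
blue [ 0.4104 -0.3909] 370 tool offset mm [0.7 1.4 9.1] t 16.02 pos [ 0.4089 -0.3904  0.0331] F [-2.8  3.4 15.7]
t 16.07 pos [ 0.4089 -0.3904  0.0331] F [-2.9  2.5 17.2] gap 0.638 turn [0.0028 0.0003 0.    ]
[  30.4  -80.1 -127.2]
[ 0.3735 -0.312 ]
```

Scaled: -125 mm is -0.1563, -81.5 mm is -0.1019.

{"api": "arm_command", "payload": {
  "moves": [
    [1,0,0,-0.0188,0,0,0],
    [1,0,0,-0.0625,0,0,0],
    [1,0,0,-0.1125,0,0,0],
    [1,0,0,-0.1563,0,0,0],
    [1,0.015,-0.0438,-0.1563,0,0,0],
    [1,0.0338,-0.09,-0.1563,0,0,0],
    [1,0.0371,-0.1019,-0.1525,0,0,0],
    [1,0.0371,-0.1019,-0.14,0,0,0],
    [1,0.0371,-0.1019,-0.14,0,0,0],
    [1,0.0371,-0.1019,-0.14,0,0,0],
    [1,0.0371,-0.1019,-0.14,0,0,0]
  ]
}}

```text
time: 16.98
tool_pos: [0.3721, -0.3117, 0.1433]
ee_rot: [3.141, -0.0, 0.785]
contact_force: [0.6, 0.3, -1.7]
finger_gap: 0.634
finger_force: 64.0
```

```bash
python3 -c "
from h import *
s=manip.sense(); off('blue',z=s['tool_pos'][2]-.0091); tgt(.7,1.4,.125,.0951)"
```

```text
blue [ 0.3736 -0.3122] 332 tool offset mm [0.7 1.4 9.1] t 16.98 pos [ 0.3721 -0.3117  0.1433] F [ 0.6  0.3 -1.7]
t 17.03 pos [ 0.3721 -0.3117  0.1432] F [ 0.6 -0.7 -1.3] gap 0.637 turn [ 0.0007 -0.0001 -0.0008]
[ 0.1 -0.2 18.2]
[ 0.1 -0.3 48.1]
[ 0.372  -0.3115]
```

Scaled: 47 mm is 0.0588, 46 mm is 0.0575.

{"api": "arm_command", "payload": {
  "moves": [
    [1,0.0001,-0.0003,0.0075,0,0,0],
    [1,0.0001,-0.0003,0.0138,0,0,0],
    [1,0.0001,-0.0003,0.0188,0,0,0],
    [1,0.0001,-0.0003,0.0238,0,0,0],
    [1,0.0001,-0.0003,0.0275,0,0,0],
    [1,0.0001,-0.0003,0.0313,0,0,0],
    [1,0.0001,-0.0003,0.0375,0,0,0],
    [1,0.0001,-0.0003,0.045,0,0,0],
    [1,0.0001,-0.0003,0.0513,0,0,0],
    [1,0.0001,-0.0003,0.055,0,0,0],
    [1,0.0001,-0.0003,0.0575,0,0,0],
    [1,0.0001,-0.0003,0.0588,0,0,0],
    [1,0.0001,-0.0003,0.0588,0,0,0],
    [1,0.0001,-0.0003,0.0588,0,0,0]
  ]
}}

```text
time: 18.2
tool_pos: [0.3718, -0.3111, 0.0959]
ee_rot: [3.141, -0.0, 0.785]
contact_force: [-0.2, 0.4, -1.8]
finger_gap: 0.631
finger_force: 64.0
```

Scaled: 1.5 mm is 0.0019, 1 mm is 0.0013.

{"api": "arm_command", "payload": {
  "moves": [
    [1,0,0,0.0006,0,0,0],
    [1,0,0,0.0013,0,0,0],
    [1,0,0,0.0019,0,0,0],
    [1,0,0,0.0019,0,0,0]
  ]
}}

```text
time: 18.53
tool_pos: [0.3719, -0.3111, 0.0951]
ee_rot: [3.141, -0.0, 0.785]
contact_force: [-2.4, 1.6, 10.7]
finger_gap: 0.635
finger_force: 65.3
```

Blue is seated exactly at the computed height. Next the bearing.

{"api": "arm_command", "payload": {
  "moves": [
    [0,0,0,-0.0006,0,0,0],
    [0,0,0,-0.0006,0,0,0],
    [0,0,0,-0.0006,0,0,0],
    [0,0,0,-0.0006,0,0,0],
    [0,0,0,-0.0006,0,0,0],
    [0.15,0,0,-0.025,0,0,0],
    [0.15,0,0,-0.0625,0,0,0],
    [0.15,0,0,-0.0875,0,0,0],
    [0.15,0.0225,0.0375,-0.0875,0,0,0],
    [0.15,0.0475,0.08,-0.0875,0,0,0],
    [0.15,0.0763,0.1275,-0.075,0,0,0],
    [0.15,0.0763,0.1275,-0.0313,0,0,0],
    [0.15,0.0763,0.1275,0.0125,0,0,0],
    [0.15,0.0763,0.1275,0.0275,0,0,0],
    [0.15,0.0763,0.1275,0.0275,0,0,0],
    [0.15,0.0763,0.1275,0.0275,0,0,0],
    [0.15,0.0763,0.1275,0.0275,0,0,0]
  ]
}}

```text
time: 19.95
tool_pos: [0.4873, -0.3407, 0.0741]
ee_rot: [3.14, -0.0, 0.784]
contact_force: [0.9, 0.7, 0.3]
finger_gap: 0.851
finger_force: 0.0
```

```bash
python3 -c "
from h import *
off('bearing','pics/w9.png',guess=(.4885,-.3415),rr=[.0235]); go()"
```

```text
bearing [ 0.4915 -0.3375] 205 tool offset mm [ 5.2  0.6 50.1] t 19.95 pos [ 0.4873 -0.3407  0.0741] F [0.9 0.7 0.3]
t 20.0 pos [ 0.4874 -0.3407  0.0743] F [ 0.8 -0.7 -0.1] gap 0.849 turn [ 0.0027 -0.0003 -0.0009]
```

View pics/w9.png

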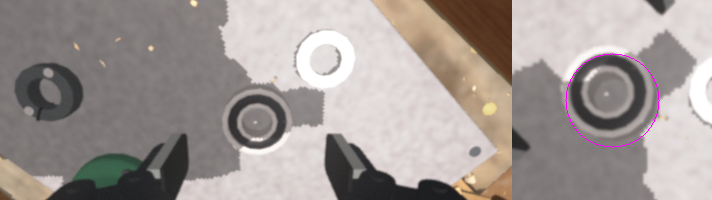

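The bearing fit in the crop was pulled off by the shadow (true centre about 5 px up-left of the drawn circle). I refit using the seal rings.

```bash
cat >> h.py <<'E'
def seal(out,z,guess):
    s=manip.sense(); im=manip.grab_frame("wrist"); K,W=cam("wrist",s); R0=R.from_euler("xyz",s["ee_rot"])
    b=max(((*fit(im,K,W,z,guess,[a,c],.005,.04),a,c) for a in (.017,.018,.019,.020) for c in (.012,.013,.014,.015)),key=lambda v:v[1])
    q=b[0]; print("seal",q.round(4),b[1:],"tool offset",(R0.inv().apply(np.array([*q,z])-s["tool_pos"])*1e3).round(1),s["tool_pos"].round(4))
    m=rect(im,K,W,z,q); [cv2.circle(m,(100,100),int(a/S),(255,0,255),1) for a in (b[2],b[3],.0235)]; cv2.imwrite(out,np.hstack([im[100:300],m]))
E
python3 -c "
from h import *
seal('pics/w10.png',.024,(.489,-.3405)); go()"
```

```text
seal [ 0.489  -0.3415] (np.float64(1007.1938094314439), 0.019, 0.013) tool offset [ 0.5  1.5 50.3] [ 0.4874 -0.3407  0.0743]
t 20.05 pos [ 0.4874 -0.3407  0.0743] F [ 0.3 -0.   0. ] gap 0.847 turn [ 0.0029 -0.0003 -0.0009]
```

View pics/w10.png

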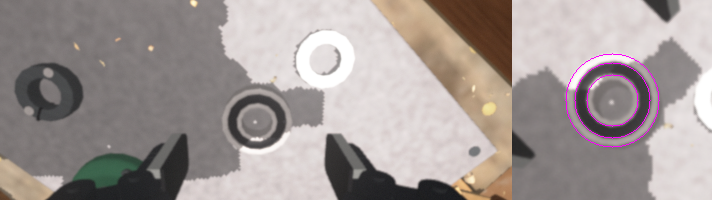

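The seal fit is now concentric. I grip the bearing.

Scaled: 40.5 mm is 0.0506, 39 mm is 0.0488.

{"api": "arm_command", "payload": {
  "moves": [
    [0.15,0.0006,-0.0003,0.025,0,0,0],
    [0.15,0.0006,-0.0003,0.0425,0,0,0],
    [0.15,0.0006,-0.0003,0.0488,0,0,0],
    [0.15,0.0006,-0.0003,0.0506,0,0,0],
    [0.15,0.0006,-0.0003,0.0506,0,0,0],
    [1,0.0006,-0.0003,0.0506,0,0,0],
    [1,0.0006,-0.0003,0.0506,0,0,0],
    [1,0.0006,-0.0003,0.0506,0,0,0],
    [1,0.0006,-0.0003,0.0506,0,0,0],
    [1,0.0006,-0.0003,0.0506,0,0,0],
    [1,0.0006,-0.0003,0.0506,0,0,0],
    [1,0.0006,-0.0003,0.0506,0,0,0],
    [1,0.0006,-0.0003,0.0506,0,0,0],
    [1,0.0006,-0.0003,0.0506,0,0,0]
  ]
}}

```text
time: 21.22
tool_pos: [0.4875, -0.3399, 0.0334]
ee_rot: [3.14, -0.0, 0.785]
contact_force: [-1.4, 1.5, 11.5]
finger_gap: 0.517
finger_force: 59.5
```

```bash
python3 -c "
from h import *
p=manip.sense()['tool_pos']
seal('pics/w11.png',.024,(p[0]+.0015,p[1]-.0008)); tgt(0,0,.16)"
```

```text
seal [ 0.4885 -0.3407] (np.float64(1098.7966166203983), 0.019, 0.013) tool offset [0.1 1.3 9.4] [ 0.4875 -0.3399  0.0334]
t 21.27 pos [ 0.4875 -0.3399  0.0334] F [-2.3  1.3 10.1] gap 0.519 turn [ 0.0017 -0.0001 -0.0004]
[ -61.  -100.1 -126.8]
[ 0.3735 -0.312 ]
```

Scaled: -128 mm is -0.16, -61.1 mm is -0.0764.

{"api": "arm_command", "payload": {
  "moves": [
    [1,0,0,-0.0188,0,0,0],
    [1,0,0,-0.0625,0,0,0],
    [1,0,0,-0.1125,0,0,0],
    [1,0,0,-0.16,0,0,0],
    [1,-0.0225,-0.0375,-0.16,0,0,0],
    [1,-0.0475,-0.08,-0.16,0,0,0],
    [1,-0.07,-0.1188,-0.16,0,0,0],
    [1,-0.0764,-0.1269,-0.1525,0,0,0],
    [1,-0.0764,-0.1269,-0.14,0,0,0],
    [1,-0.0764,-0.1269,-0.1375,0,0,0],
    [1,-0.0764,-0.1269,-0.1375,0,0,0],
    [1,-0.0764,-0.1269,-0.1375,0,0,0]
  ]
}}

```text
time: 22.27
tool_pos: [0.3727, -0.3112, 0.142]
ee_rot: [3.141, -0.0, 0.785]
contact_force: [-0.4, -0.2, -2.1]
finger_gap: 0.52
finger_force: 61.9
```

```bash
python3 -c "
from h import *
tgt(.1,1.4,.1074)"
```

```text
t 22.27 pos [ 0.3727 -0.3112  0.142 ] F [-0.4 -0.2 -2.1] gap 0.52 turn [ 0.0002 -0.0001 -0.0004]
[-0.1 -0.2 34.6]
[ 0.3724 -0.3111]
```

Scaled: 33.8 mm is 0.0423, 32.5 mm is 0.0406.

{"api": "arm_command", "payload": {
  "moves": [
    [1,-0.0001,-0.0003,0.0063,0,0,0],
    [1,-0.0001,-0.0003,0.0113,0,0,0],
    [1,-0.0001,-0.0003,0.0163,0,0,0],
    [1,-0.0001,-0.0003,0.0213,0,0,0],
    [1,-0.0001,-0.0003,0.0263,0,0,0],
    [1,-0.0001,-0.0003,0.0325,0,0,0],
    [1,-0.0001,-0.0003,0.0375,0,0,0],
    [1,-0.0001,-0.0003,0.0406,0,0,0],
    [1,-0.0001,-0.0003,0.0423,0,0,0],
    [1,-0.0001,-0.0003,0.0423,0,0,0],
    [1,-0.0001,-0.0003,0.0423,0,0,0]
  ]
}}

```text
time: 23.18
tool_pos: [0.3721, -0.3109, 0.108]
ee_rot: [-3.142, -0.0, 0.785]
contact_force: [-0.1, -0.1, -2.6]
finger_gap: 0.522
finger_force: 61.9
```

{"api": "arm_command", "payload": {
  "moves": [
    [1,0,0,0.0006,0,0,0],
    [1,0,0,0.0013,0,0,0],
    [1,0,0,0.0016,0,0,0],
    [1,0,0,0.0016,0,0,0]
  ]
}}

```text
time: 23.52
tool_pos: [0.3721, -0.311, 0.1074]
ee_rot: [3.141, -0.0, 0.785]
contact_force: [-1.8, 1.6, 7.8]
finger_gap: 0.523
finger_force: 62.8
```

Bearing seated. Now the collar.

Scaled: 80 mm is 0.1, 76 mm is 0.095.

{"api": "arm_command", "payload": {
  "moves": [
    [0,0,0,-0.0006,0,0,0],
    [0,0,0,-0.0006,0,0,0],
    [0,0,0,-0.0006,0,0,0],
    [0,0,0,-0.0006,0,0,0],
    [0,0,0,-0.0006,0,0,0],
    [0.2,0,0,-0.025,0,0,0],
    [0.2,0,0,-0.0625,0,0,0],
    [0.2,0,0,-0.0775,0,0,0],
    [0.2,0.0475,-0.0188,-0.0775,0,0,0],
    [0.2,0.095,-0.0388,-0.0775,0,0,0],
    [0.2,0.1,-0.0408,-0.0563,0,0,0],
    [0.2,0.1,-0.0408,-0.0125,0,0,0],
    [0.2,0.1,-0.0408,0.0313,0,0,0],
    [0.2,0.1,-0.0408,0.0425,0,0,0],
    [0.2,0.1,-0.0408,0.0425,0,0,0],
    [0.2,0.1,-0.0408,0.0425,0,0,0],
    [0.2,0.1,-0.0408,0.0425,0,0,0]
  ]
}}

```text
time: 24.93
tool_pos: [0.4061, -0.2318, 0.074]
ee_rot: [3.14, -0.0, 0.785]
contact_force: [-0.8, 0.0, 0.1]
finger_gap: 0.8
finger_force: 0.0
```

```bash
python3 -c "
from h import *
off('collar','pics/w12.png',guess=(.4066,-.2328)); go()"
```

```text
collar [ 0.4081 -0.2308] 309 tool offset mm [ 2.1  0.7 50. ] t 24.93 pos [ 0.4061 -0.2318  0.074 ] F [-0.8  0.   0.1]
t 24.98 pos [ 0.4061 -0.2318  0.0742] F [ 0.4  0.1 -0.2] gap 0.804 turn [ 0.0023 -0.0004 -0.0009]
```

View pics/w12.png

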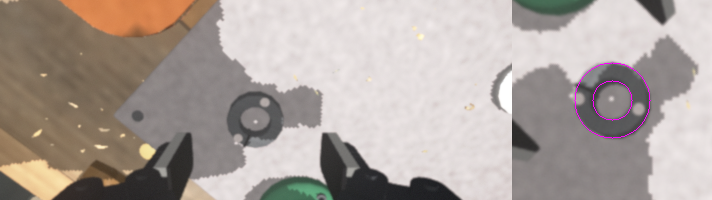

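The collar fit is good, at (255,118). I grip it.

{"api": "arm_command", "payload": {
  "moves": [
    [0.2,0.0026,-0.0011,0.025,0,0,0],
    [0.2,0.0026,-0.0011,0.0425,0,0,0],
    [0.2,0.0026,-0.0011,0.0475,0,0,0],
    [0.2,0.0026,-0.0011,0.0494,0,0,0],
    [0.2,0.0026,-0.0011,0.0494,0,0,0],
    [1,0.0026,-0.0011,0.0494,0,0,0],
    [1,0.0026,-0.0011,0.0494,0,0,0],
    [1,0.0026,-0.0011,0.0494,0,0,0],
    [1,0.0026,-0.0011,0.0494,0,0,0],
    [1,0.0026,-0.0011,0.0494,0,0,0],
    [1,0.0026,-0.0011,0.0494,0,0,0],
    [1,0.0026,-0.0011,0.0494,0,0,0],
    [1,0.0026,-0.0011,0.0494,0,0,0],
    [1,0.0026,-0.0011,0.0494,0,0,0]
  ]
}}

```text
time: 26.15
tool_pos: [0.4067, -0.2294, 0.0344]
ee_rot: [3.14, -0.0, 0.785]
contact_force: [-2.2, 1.5, 15.7]
finger_gap: 0.418
finger_force: 58.3
```

```bash
python3 -c "
from h import *
p=manip.sense()['tool_pos']
off('collar',guess=(p[0]+.001,p[1]-.001)); tgt(0,0,.16)"
```

```text
collar [ 0.4012 -0.2384] 223 tool offset mm [-10.3   2.5  10.4] t 26.15 pos [ 0.4067 -0.2294  0.0344] F [-2.2  1.5 15.7]
t 26.2 pos [ 0.4067 -0.2294  0.0344] F [-2.5  1.3 14.1] gap 0.412 turn [ 0.0017 -0.0003 -0.0005]
[ -81.9   35.2 -125.6]
[ 0.3735 -0.312 ]
```

The held-collar fit locked onto the dark fingers at its search limit, so I refit with a narrow search.

```bash
python3 -c "
from h import *
s=manip.sense(); p=s['tool_pos']; im=manip.grab_frame('wrist'); K,W=cam('wrist',s)
R0=R.from_euler('xyz',s['ee_rot'])
for rr in ([.01025],[.019],[.019,.01025]):
    q,sc=fit(im,K,W,.024,(p[0]+.0012,p[1]-.0012),rr,.004); print(rr,(R0.inv().apply([*q,.024]-p)*1e3).round(1),round(sc))
m=rect(im,K,W,.024,p[:2],.03).mean(2)  # profile along tool x through the centre, y=+1.5 mm
for t in range(-24,25,1):
    d=.7071*np.array([t+1.5,t-1.5]); print(t,int(m[int(round(60+d[1]/.5)),int(round(60+d[0]/.5))]),end='; ')
"
```

```text
[0.01025] [ 4.9  1.7 10.4] 160
[0.019] [ 2.5  4.2 10.4] 134
[0.019, 0.01025] [ 3.5  3.8 10.4] 207
-24 172; -23 175; -22 169; -21 167; -20 142; -19 122; -18 99; -17 86; -16 84; -15 85; -14 87; -13 89; -12 84; -11 70; -10 65; -9 66; -8 64; -7 65; -6 84; -5 130; -4 136; -3 135; -2 136; -1 137; 0 139; 1 137; 2 136; 3 137; 4 138; 5 138; 6 139; 7 139; 8 139; 9 104; 10 89; 11 88; 12 90; 13 90; 14 91; 15 90; 16 88; 17 78; 18 71; 19 71; 20 78; 21 137; 22 143; 23 142; 24 141;
```

The profile through the bore (edges at -11.5 and +9 mm, outer rim at -19.3 and +17 mm) puts the collar centre at x ≈ -1.1 mm, with y centred by the grip (bias about 1.5 mm).

Scaled: -130 mm is -0.1625, 33.7 mm is 0.0421.

{"api": "arm_command", "payload": {
  "moves": [
    [1,0,0,-0.0188,0,0,0],
    [1,0,0,-0.0625,0,0,0],
    [1,0,0,-0.1125,0,0,0],
    [1,0,0,-0.16,0,0,0],
    [1,0,0,-0.1625,0,0,0],
    [1,-0.045,0.0188,-0.1625,0,0,0],
    [1,-0.09,0.0375,-0.16,0,0,0],
    [1,-0.101,0.0421,-0.1475,0,0,0],
    [1,-0.101,0.0421,-0.1388,0,0,0],
    [1,-0.101,0.0421,-0.1388,0,0,0],
    [1,-0.101,0.0421,-0.1388,0,0,0],
    [1,-0.101,0.0421,-0.1388,0,0,0]
  ]
}}

```text
time: 27.25
tool_pos: [0.3734, -0.3091, 0.1442]
ee_rot: [-3.141, -0.0, 0.786]
contact_force: [-0.5, 0.8, -1.9]
finger_gap: 0.414
finger_force: 60.2
```

```bash
python3 -c "
from h import *
tgt(-1.1,1.5,.1204)
s=manip.sense(); p=s['tool_pos']; im=manip.grab_frame('wrist'); K,W=cam('wrist',s); z=p[2]-.0104
m=rect(im,K,W,z,p[:2],.03).mean(2)
for t in range(-22,23): 
    d=.7071*np.array([t+1.5,t-1.5]); print(t,int(m[int(round(60+d[1]/.5)),int(round(60+d[0]/.5))]),end='; ')
print()
for t in range(-22,23): # along tool y at x=-1.1
    d=.7071*np.array([-1.1+t,-1.1-t]); print(t,int(m[int(round(60+d[1]/.5)),int(round(60+d[0]/.5))]),end='; ')
"
```

```text
t 27.25 pos [ 0.3734 -0.3091  0.1442] F [-0.5  0.8 -1.9] gap 0.414 turn [-0.0006 -0.0002  0.0005]
[-0.9  0.6 23.8]
[ 0.3732 -0.3102]
-22 201; -21 201; -20 175; -19 128; -18 89; -17 86; -16 86; -15 86; -14 88; -13 90; -12 86; -11 72; -10 69; -9 67; -8 68; -7 67; -6 105; -5 220; -4 247; -3 252; -2 240; -1 109; 0 68; 1 65; 2 60; 3 98; 4 160; 5 156; 6 170; 7 170; 8 169; 9 124; 10 92; 11 86; 12 87; 13 86; 14 87; 15 86; 16 83; 17 73; 18 66; 19 64; 20 68; 21 144; 22 173; 
-22 109; -21 55; -20 47; -19 47; -18 47; -17 47; -16 72; -15 84; -14 86; -13 86; -12 86; -11 86; -10 86; -9 75; -8 66; -7 141; -6 230; -5 252; -4 243; -3 214; -2 146; -1 137; 0 171; 1 114; 2 109; 3 104; 4 111; 5 157; 6 182; 7 208; 8 242; 9 242; 10 118; 11 73; 12 79; 13 87; 14 87; 15 86; 16 86; 17 87; 18 88; 19 80; 20 49; 21 49; 22 52;
```

Both profiles confirm a centre of about (-1.05, 1.6). I lower it.

Scaled: 23 mm is 0.0288, 22 mm is 0.0275.

{"api": "arm_command", "payload": {
  "moves": [
    [1,-0.0009,0.0006,0.0038,0,0,0],
    [1,-0.001,0.0006,0.0075,0,0,0],
    [1,-0.001,0.0006,0.0113,0,0,0],
    [1,-0.001,0.0006,0.015,0,0,0],
    [1,-0.001,0.0006,0.0188,0,0,0],
    [1,-0.001,0.0006,0.0225,0,0,0],
    [1,-0.001,0.0006,0.0256,0,0,0],
    [1,-0.001,0.0006,0.0275,0,0,0],
    [1,-0.001,0.0006,0.0288,0,0,0],
    [1,-0.001,0.0006,0.0288,0,0,0],
    [1,-0.001,0.0006,0.0288,0,0,0]
  ]
}}

```text
time: 28.22
tool_pos: [0.3729, -0.3111, 0.1212]
ee_rot: [3.142, -0.0, 0.785]
contact_force: [0.7, 0.5, -0.6]
finger_gap: 0.417
finger_force: 60.2
```

Scaled: 1.5 mm is 0.0019, 1 mm is 0.0013.

{"api": "arm_command", "payload": {
  "moves": [
    [1,0,0,0.0006,0,0,0],
    [1,0,0,0.0013,0,0,0],
    [1,0,0,0.0019,0,0,0],
    [1,0,0,0.0019,0,0,0]
  ]
}}

```text
time: 28.55
tool_pos: [0.373, -0.3111, 0.1204]
ee_rot: [3.141, -0.0, 0.785]
contact_force: [-0.7, 2.3, 10.3]
finger_gap: 0.414
finger_force: 61.3
```

Seated at the expected height. I release, rise and move clear.

Scaled: -150 mm is -0.1875, 120 mm is 0.15.

{"api": "arm_command", "payload": {
  "moves": [
    [0,0,0,-0.0006,0,0,0],
    [0,0,0,-0.0006,0,0,0],
    [0,0,0,-0.0006,0,0,0],
    [0,0,0,-0.0006,0,0,0],
    [0,0,0,-0.0006,0,0,0],
    [0,0,0,-0.0188,0,0,0],
    [0,0,0,-0.05,0,0,0],
    [0,0,0,-0.0875,0,0,0],
    [0,0,0,-0.1125,0,0,0],
    [0,0.0438,-0.025,-0.1125,0,0,0],
    [0,0.0875,-0.0625,-0.1125,0,0,0],
    [0,0.125,-0.1,-0.1125,0,0,0],
    [0,0.15,-0.1375,-0.1125,0,0,0],
    [0,0.15,-0.1875,-0.1125,0,0,0],
    [0,0.15,-0.1875,-0.1125,0,0,0],
    [0,0.15,-0.1875,-0.1125,0,0,0],
    [0,0.15,-0.1875,-0.1125,0,0,0]
  ]
}}

```text
time: 29.97
tool_pos: [0.3524, -0.1204, 0.21]
ee_rot: [3.14, -0.0, 0.785]
contact_force: [1.2, -0.2, -0.0]
finger_gap: 1.0
finger_force: 0.0
```

```bash
python3 -c "
from h import *
go(); im=manip.grab_frame('top'); cv2.imwrite('pics/topend.png',im); K,W=cam('top')
for n,z,r,g in (('collar',.110,[.019],(.371,-.312)),('bearing',.098,[.0235],(.371,-.312)),('blue',.086,[.0285],(.371,-.312)),('thin',.018,[.019,.01025],(.5453,-.3444))):
    q,sc=fit(im,K,W,z,g,r,.008); print(n,q.round(4),round(sc))
# mean colour by row through the stack in the scene camera
im=manip.grab_frame('scene'); cv2.imwrite('pics/sceneend.png',im); K,W=cam('scene')
for z in np.arange(.04,.114,.004):
    o=[]
    for r in (.019,.0235,.0285):
        d=np.array([.47,.556]); d/=np.linalg.norm(d); P=K@W[:3]@np.array([.372-r*d[0],-.312-r*d[1],z,1]); u=(P[:2]/P[2]).round().astype(int); o.append(im[u[1],u[0]].tolist())
    print(round(z,3),o)"
```

```text
t 29.97 pos [ 0.3524 -0.1204  0.21  ] F [ 1.2 -0.2 -0. ] gap 1.0 turn [ 0.0013 -0.0004 -0.0003]
collar [ 0.3695 -0.3135] 325
bearing [ 0.3695 -0.3125] 308
blue [ 0.3715 -0.32  ] 132
thin [ 0.5453 -0.3444] 360
0.04 [[110, 115, 117], [91, 100, 89], [63, 90, 47]]
0.044 [[98, 105, 120], [110, 115, 117], [91, 100, 89]]
0.048 [[70, 71, 116], [98, 105, 120], [110, 115, 117]]
0.052 [[79, 81, 138], [70, 71, 116], [98, 105, 120]]
0.056 [[126, 128, 181], [79, 81, 138], [70, 71, 116]]
0.06 [[103, 104, 166], [126, 128, 181], [35, 40, 135]]
0.064 [[82, 84, 152], [103, 104, 166], [62, 64, 164]]
0.068 [[85, 79, 84], [59, 59, 146], [57, 55, 152]]
0.072 [[85, 79, 76], [105, 93, 96], [59, 59, 146]]
0.076 [[211, 194, 197], [110, 95, 92], [105, 93, 96]]
0.08 [[242, 228, 231], [211, 194, 197], [110, 95, 92]]
0.084 [[165, 157, 162], [242, 228, 231], [211, 194, 197]]
0.088 [[119, 124, 132], [165, 157, 162], [242, 228, 231]]
0.092 [[157, 158, 172], [119, 124, 132], [165, 157, 162]]
0.096 [[177, 178, 191], [157, 158, 172], [119, 121, 130]]
0.1 [[93, 91, 99], [177, 178, 191], [154, 156, 167]]
0.104 [[54, 50, 52], [95, 96, 101], [173, 175, 188]]
0.108 [[62, 62, 59], [49, 48, 45], [95, 96, 101]]
0.112 [[114, 111, 110], [103, 99, 96], [49, 48, 45]]
```

```bash
python3 -c "
from rig import manip
print(manip.finish_job())"
```

```text
the job is handed in; nothing more can be done
None
```

I built the set on the spindle in the order asked: red cutter, brass spacer, blue cutter, bearing, collar. I handed it in at about 30 s. Each part was lowered until it touched the one below, within 0.3 mm of its computed height. The thin spacer has not moved; I didn't re-measure the brush and gauge, but the arm never went near them.

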